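# Fit the charged battery to the transport ventilator

## Robot

A 6-joint arm with a two-finger parallel gripper is mounted at the origin on the work surface. World frame = base frame: x ahead of the robot, y to its left, z up, the work surface at z = 0. Lengths are in m, angles in rad, forces in N, time in s.
With the tool pointing down it reaches from about 0.35 to 0.775 m from the base axis. Payload 5.5 kg.
Tool frame: the origin (TCP) lies midway between the tips of the shut fingers; the grasp point (between the pads) lies grasp_offset behind it (grasp_offset is the distance from the TCP to the grasp point, in m); z points along the fingers, y is the line along which they close (so a half turn about z gives the same grasp; the last joint's range is limited). The gripper opens to 85 mm and grips with 20 to 120 N. Pads are 22 mm wide; open, the fingers measure 114 mm over their backs; the gripper's body (76 mm by 85 mm) begins 54 mm behind the grasp point. The pads swing forward as they close: fully open they stand 13 mm farther back than shut.
Start: joints at [-1.297, 0.313, 0.046, 1.304, 0, 1.431], TCP at [0.231, -0.527, 0.231] pointing down, gripper open.
Joint ranges: [-2.76, 2.76], [-0.86, 1.69], [-1.03, 1.26], [-2.2, 2.34], [-1.47, 1.5], [-3.14, 3.14]. Speed limits (rad/s): [2.57, 2.57, 3.14, 3.14, 3.14, 3.14].

## Interface

Orientations are given as a unit quaternion [w, x, y, z].
In Python, from workcell import * gives the robot as it stands.
- The arm moves only by the tool step_arm, never from a script. Its argument "deltas" is a list of rows, each a list of 7 numbers: the shift along the world's x, y, z in mm, then the turn, a rotation vector about the world's x, y, z in degrees, then the gripper's target within -1 to 1 (fully open at 1, half-way at 0, shut at -1). A call has 1 to 5 rows; each row shifts and turns the commanded pose from where the row before left it; what a row does not reach is not made up. A row lasts 1/10 s, in which the tool goes at most 50 mm and 8.59 degrees, less where a joint would pass 70% of its speed; a pose out of reach is approached as far as the arm can. A call is refused whole if a number of a shift passes 50 or a number of a turn 8.59, either way. A call with a gripper value outside its range is refused whole. The fingers move at their own pace and stop on an object; "newtons" is the grip in N (left out, the last holds). Time passes only in rows, so rows that do not move let the fingers close. It gives the time, the measured TCP pose, the force, the opening and the grip force at its end, in the units of the state.
- get_state(): the state, without advancing time (a new reading comes with each control period).
- read_camera(name): name is "scene" or "top" or "wrist"; returns a dict with "image" (480x640x3 uint8, red, green, blue), "z_map" (480x640 float32, m along the optical axis (not along the pixel's ray), 0 where there is no reading), "K" (3x3 intrinsics, pixels), "world_from_camera" (4x4, takes a point from camera to world coordinates). Camera axes: x right, y down, z forward; pixel columns grow to the right and rows downward; lengths in m; the calibration is good to about 2 mm. A picture is of the moment at which its call begins.
- hand_in(): hands the job in; it is judged then, once.
The state is a dict: "clock": time; "joint_pos": joint angles; "qvel": joint speeds; "tau": joint torques, N m; "tcp_pos": TCP position; "orientation": TCP orientation; "wrist_force": force on the tool from outside, world axes, zero at the start; "ft_torque": the same for the moment, N m; "finger_gap": finger opening in m; "grip_force": force on a finger pad.
Only numpy, scipy, OpenCV 4.12 (cv2) and the standard library are available. Lean on these libraries where they do the work, as an engineer would, in place of code of your own. Each camera call takes 0.05 s, during which the arm holds its last target. There are 200 camera calls.

## Task

Lift the green-capped battery out of the charger and set it down, let go, on the sloping blue rest, so that you can take it again by its grip rib. Then lay it in the ventilator's battery bay, rib upward and green cap towards the green mark, and press it firmly home, without ramming it, until it is flush with the casing. Leave the orange-capped battery and the other things on the trolley where they are.

Things in the scene. Friction and masses are not known exactly. Their poses are not given: they have to be found in the camera images.
- battery: The charged battery: black block 58 x 36 x 120 mm (its x, y, z), green cap on the last 18 mm at its +z end, grey grip rib on its broad +y face. It starts upright in the charger, cap up, rib towards the charger's housing. Origin: centre of the lower, uncapped 58 x 36 end. Mass 0.3 to 0.6 kg.
- battery_rib (a point): Middle of the crest of the battery's grip rib (battery frame 0, 44, 60 mm), axes as the battery's. The rib runs across the battery: 50 mm long in x, 14 mm thick (z = 53 to 67 mm), standing 26 mm out of the face (y = 18 to 44 mm).
- battery_cap (a point): Centre of the battery's green end (battery frame 0, 0, 120 mm); axes as the battery's.
- battery_under (a point): Centre of the battery's broad underside, on the far side from the rib (battery frame 0, -18, 60 mm); axes as the battery's.
- spare: The flat battery, same shape and frame, with an orange cap. It stands in the charger's other socket and stays there.
- charger: White and grey charger, fixed. Origin: on the table, midway between two sockets at x = -54 and +54 mm (either may hold the green battery). Socket floor 12 mm above the table; its 6 mm walls rise 16 mm higher, 2 mm play round the battery. Housing behind the ribs: y = 52 to 114 mm, 133 mm tall, 230 mm wide.
- rest: Sloping rest with blue faces, fixed: a 45 degree vee, 50 mm wide (x). Origin: on the table under the middle; base plate 90 x 130 mm.
- vee (a point): The line where the rest's two faces meet (rest frame 0, 30, 20 mm), axes as the rest's. The long face climbs 95 mm from here along (0, -1, 1)/1.414 and takes the battery's broad underside; the short face, 40 mm, climbs along (0, 1, 1)/1.414 and takes the battery's uncapped end. So laid, the rib points along (0, 1, 1)/1.414.
- ventilator: White transport ventilator lying on its back, fixed: 180 x 240 x 80 mm (x, y, z), carrying bar at +x. Origin: on the table under its centre. The bay in its top is 61.5 x 123.5 mm, 36 mm deep, long side along y, with a grey lead-in 3 mm wide round its mouth; a green mark lies on the top beside its -y end.
- bay (a point): Centre of the bay's floor, 44 mm above the table, axes as the ventilator's. The battery's broad underside comes to rest here, its +z (cap) pointing along -y, its rib up. The casing's top is 36 mm above.
- contact_block (a joint): Stiff copper contact block, 36 x 80 mm, in the bay's floor: 0 when it stands 8 mm proud, 0.008 m when pushed level with the floor. It takes about 12 N to push and stays where it is left. The bay is damaged by a blow above 200 N.
- gel: bottle of hand gel, 56 mm across, 140 mm tall, a bystander; origin: centre of its underside.
- jar: amber jar with white lid, 60 mm across, 70 mm tall, a bystander; origin: centre of its underside.
- dish: steel bowl, 110 mm across, 40 mm tall, a bystander; origin: centre of its underside.
- tape: roll of white tape, 70 mm across, 24 mm tall, a bystander; origin: centre of its underside.
- torch: aluminium pen torch lying flat, 130 mm long, 18 mm thick, a bystander; origin: centre of it.
- packet: cardboard packet 120 x 80 x 30 mm, a bystander; origin: centre of its underside.

How it is judged:
By the outcome, as a careful person would: the job done as asked, in the order asked, and still so for the second after the job is handed in, with the robot touching nothing.
It also fails if it takes over 54 s, if anything falls off the work surface, if the arm or the gripper's body presses on something with over 40 N, if the wrist force passes 120 N, or if a joint passes its speed limit or range.

## Working session

There is one attempt and no reset: what is moved stays moved. The work goes in short steps, Python scripts to look and compute and a tool call to move; the robot and the scene stay as the last step left them, time stands still between calls to the robot, and variables do not carry over. Pictures are saved under pics/ and viewed, at most 10 in all, crops included, and the job is handed in when it is done.

Besides the shell and the picture viewer there is one more tool, called as name([rows], argument=value, ...), one row to a line, values as JSON. step_arm: Moves the arm, as the interface text tells. Its arguments: {"type":"object","properties":{"deltas":{"type":"array","items":{"type":"array","items":{"type":"number"}}},"newtons":{"type":"number"}},"required":["deltas"]}

```bash
mkdir -p pics; ls
python3 - <<'E'
from workcell import *
import cv2,numpy as np
s=get_state();print(s)
for n in ["scene","top"]:
    r=read_camera(n);np.savez(f"pics/{n}0.npz",**r)
    cv2.imwrite(f"pics/{n}0.png",r["image"][:,:,::-1]);print(n,r["K"],r["world_from_camera"])
E
```

```text
pics
{'clock': 0.0, 'joint_pos': array([-1.29661744e+00,  3.14020740e-01,  4.50035316e-02,  1.30357189e+00,
        1.07167007e-05,  1.43119151e+00]), 'qvel': array([-1.81501406e-04, -1.04659521e-03,  7.51392459e-05, -1.18308503e-03,
       -8.79026636e-04, -1.05099948e-03]), 'tau': array([ 2.05478591e-04, -4.80620921e+01,  2.98536676e+01,  1.92865531e-02,
       -5.37056428e-05, -2.81146072e-06]), 'tcp_pos': array([ 0.23105269, -0.5260044 ,  0.23040732]), 'orientation': array([-8.94717461e-04,  9.78673722e-01,  2.05418942e-01, -5.49234053e-05]), 'wrist_force': array([ 0.37128199, -0.71379092, -0.23015869]), 'ft_torque': array([ 0.0151034 , -0.00199103, -0.04162963]), 'grip_force': 0.0, 'finger_gap': 0.08497398623509096}
scene [[596.19685559   0.         318.70380981]
 [  0.         596.19685559 237.31560517]
 [  0.           0.           1.        ]] [[ 0.89158519  0.25704064 -0.37283503  1.04163572]
 [ 0.45229006 -0.54647601  0.70483876 -0.8599182 ]
 [-0.02257319 -0.79705338 -0.60348684  0.85015042]
 [ 0.          0.          0.          1.        ]]
top [[455.75124007   0.         319.97638455]
 [  0.         455.75124007 244.08907785]
 [  0.           0.           1.        ]] [[ 1.43387272e-03 -9.94272903e-01  1.06861305e-01  4.71155892e-01]
 [-9.99998537e-01 -1.52531768e-03 -7.74007174e-04  1.47748289e-02]
 [ 9.32571799e-04 -1.06860039e-01 -9.94273636e-01  9.88891635e-01]
 [ 0.00000000e+00  0.00000000e+00  0.00000000e+00  1.00000000e+00]]
```

View pics/scene0.png

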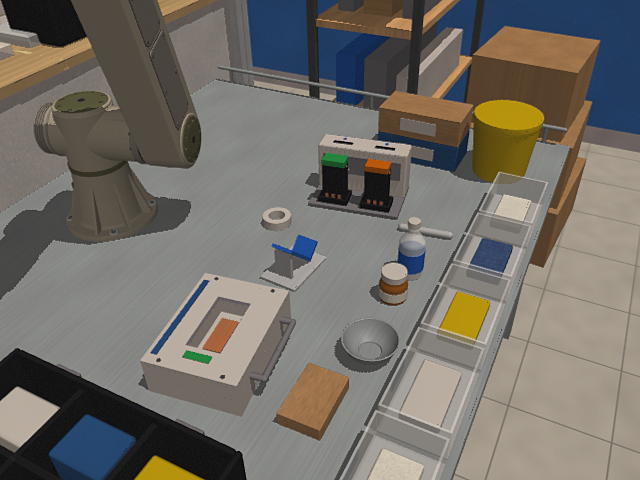

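View pics/top0.png

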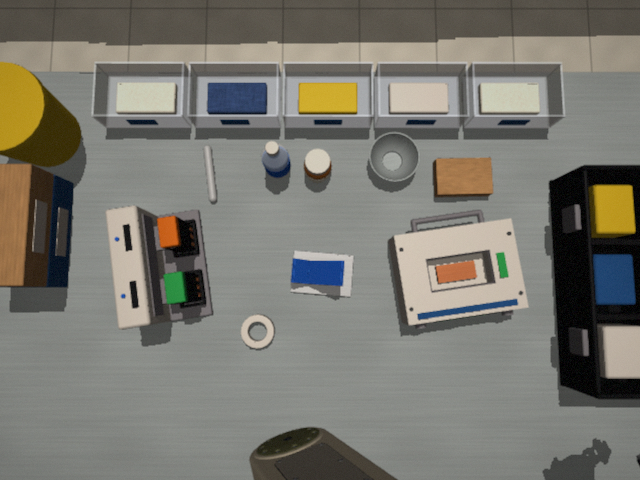

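The scene view shows the charger at (360,180) with the green cap at (335,160) and the orange cap at (378,167), the blue rest at (297,258) and the ventilator at (220,345). In the top view the green cap is at (175,288), the rest at (318,272) and the ventilator at (460,272), with its green mark at (502,265).

```bash
cat > h.py <<'E'
import numpy as np,cv2
def load(f): return dict(np.load(f))
def cloud(r):
    K=r["K"];T=r["world_from_camera"];z=r["z_map"];v,u=np.mgrid[:480,:640]
    c=np.stack([(u-K[0,2])/K[0,0]*z,(v-K[1,2])/K[1,1]*z,z],-1)
    return c@T[:3,:3].T+T[:3,3]
def hsv(r): return cv2.cvtColor(r["image"],cv2.COLOR_RGB2HSV)
def mask(r,h0,h1,s=120,v=50):
    return cv2.inRange(hsv(r),(h0,s,v),(h1,255,255))>0
def blobs(m,amin=40):
    n,l,st,c=cv2.connectedComponentsWithStats(m.astype(np.uint8))
    return [(c[i].round(1),st[i,4],l==i) for i in range(1,n) if st[i,4]>=amin]
def rect(P):
    (c,s,a)=cv2.minAreaRect((P*1000).astype(np.float32)); return np.round(c,1),np.round(s,1),round(a,1)
def rays(r,px,zp):
    px=np.atleast_2d(px).astype(float);d=np.c_[px,np.ones(len(px))]@np.linalg.inv(r["K"]).T@r["world_from_camera"][:3,:3].T
    o=r["world_from_camera"][:3,3];return o+d*((zp-o[2])/d[:,2])[:,None]
E
python3 - <<'E'
from h import *
import workcell;print([n for n in dir(workcell) if n[0]!='_'], getattr(workcell,'grasp_offset',None))
for n in ["top","scene"]:
    r=load(f"pics/{n}0.npz");W=cloud(r)
    for nm,h0,h1 in [("green",50,75),("orange",5,16),("blue",105,118)]:
        for c,a,m in blobs(mask(r,h0,h1,150)):
            P=W[m&(r["z_map"]>0)]
            if len(P)<20: continue
            print(n,nm,c,a,"med",np.median(P,0).round(3),"z5-95",np.percentile(P[:,2],[5,95]).round(3),rect(P[:,:2]))
    m=(W[...,2]>.073)&(W[...,2]<.088)&(W[...,1]<-.05)&(W[...,0]<.66)&(W[...,0]>.2)
    if n=="top":
        for c,a,mm in blobs(m,200): print("z80",c,a,rect(W[mm][:,:2]),W[mm][:,2].mean())
        m=(W[...,2]>.12)&(W[...,2]<.145)&(W[...,1]>.1)&(W[...,0]<.7)
        for c,a,mm in blobs(m,100): print("z133",c,a,rect(W[mm][:,:2]),W[mm][:,2].mean())
E
```

```text
['MotionError', 'get_state', 'grasp_offset', 'hand_in', 'read_camera'] 0.0187
top green [501.8 264.4] 163 med [ 0.529 -0.348  0.083] z5-95 [0.08  0.085] (array([ 528.4, -348.2]), array([47.1, 14.9]), 8.8)
top green [174.9 287.7] 579 med [0.48  0.285 0.133] z5-95 [0.128 0.135] (array([480.7, 286.8]), array([56.9, 34.2]), 8.2)
top orange [317.8 173.8] 88 med [0.72  0.018 0.044] z5-95 [0.04  0.051] (array([726.1,  17.9]), array([24.2, 54.2]), 8.6)
top orange [168.4 231.6] 621 med [0.587 0.301 0.132] z5-95 [0.122 0.135] (array([603.5, 314.3]), array([103.7,  51.5]), 34.8)
top orange [455.5 271.6] 620 med [ 0.515 -0.264  0.053] z5-95 [0.05  0.056] (array([ 515.5, -264.3]), array([33.4, 79.3]), 8.7)
top blue [279.5 171.6] 123 med [0.724 0.098 0.049] z5-95 [0.029 0.066] (array([729.4, 100.2]), array([16.8, 51.4]), 23.6)
top blue [613.8 279.1] 2036 med [ 0.499 -0.561  0.096] z5-95 [0.093 0.099] (array([ 503.2, -575.2]), array([105. , 106.9]), 0.3)
top blue [317.5 271.8] 1192 med [0.515 0.018 0.047] z5-95 [0.024 0.086] (array([514.6,  20.6]), array([103.4,  48.1]), 85.5)
top blue [466.9 308.8
[... 2188 characters left out ...]
0.151] (array([ 157.2, 1051.1]), array([101.9, 518.1]), 19.7)
scene blue [431.5 150.8] 1069 med [0.667 0.557 0.054] z5-95 [0.006 0.073] (array([624.6, 565. ]), array([250.8, 105.9]), 25.0)
scene blue [300.6 247.5] 500 med [0.525 0.047 0.037] z5-95 [0.02  0.085] (array([518.8,  17.3]), array([107.4,  51.1]), 86.1)
scene blue [412.1 262.7] 362 med [0.765 0.082 0.047] z5-95 [0.023 0.064] (array([760.8,  87.2]), array([54.5, 27.2]), 26.1)
scene blue [179.  317.6] 408 med [ 0.445 -0.288  0.08 ] z5-95 [0.078 0.083] (array([ 443.6, -277.6]), array([ 12.9, 198.8]), 8.2)
scene blue [ 90.  449.6] 3616 med [ 0.504 -0.57   0.094] z5-95 [0.076 0.097] (array([ 493.2, -553.5]), array([101.6, 118.7]), 89.7)
```

Run:
```python
from h import *
for n in ["top","scene"]:
    r=load(f"pics/{n}0.npz");W=cloud(r)
    m=mask(r,100,122,120);b=[x for x in blobs(m) if abs(x[0][0]-(317.5 if n=="top" else 300))<8 and abs(x[0][1]-(271.8 if n=="top" else 250))<12]
    for c,a,mm in b:
        P=W[cv2.erode(mm.astype(np.uint8),np.ones((3,3)))>0]
        ysplit=P[np.argmin(P[:,2]),1]; print(n,c,a,"vee min",P[np.argmin(P[:,2])].round(3))
        for nm,S in [("hiY",P[P[:,1]>ysplit+.008]),("loY",P[P[:,1]<ysplit-.008])]:
            if len(S)<15: continue
            c0=np.median(S,0);S=S[np.abs(S-c0).max(1)<.08];c0=S.mean(0);_,_,vt=np.linalg.svd(S-c0);nn=vt[2]*np.sign(vt[2][2])
            print(nm,len(S),c0.round(4),"n",nn.round(3),"az",np.degrees(np.arctan2(nn[1],nn[0])).round(1),"z",S[:,2].min().round(3),S[:,2].max().round(3), "x",S[:,0].min().round(4),S[:,0].max().round(4))
    # base plate of rest
    m=(W[...,2]>.002)&(W[...,2]<.02)&(abs(W[...,0]-.515)<.1)&(abs(W[...,1]-.01)<.1)
    hs=hsv(r); m&=(hs[...,1]<40)&(hs[...,2]>170)
    for c,a,mm in blobs(m,60): print("base",c,a,rect(W[mm][:,:2]),W[mm][:,2].mean().round(3))
    m=(W[...,2]>.125)&(W[...,1]>.2)&(W[...,1]<.34)&(W[...,0]<.7)&(W[...,2]<.14)
    for c,a,mm in blobs(m,60): print("caps",c,rect(W[mm][:,:2]),W[mm][:,2].mean().round(4))
    m=(W[...,2]>.076)&(W[...,2]<.086)&(abs(W[...,0]-.515)<.15)&(abs(W[...,1]+.265)<.15)
    for c,a,mm in blobs(m,500): print("vent",c,rect(W[mm][:,:2]),W[mm][:,2].mean().round(4))
    m=(W[...,2]>.04)&(W[...,2]<.060)&(abs(W[...,0]-.515)<.08)&(abs(W[...,1]+.265)<.09)
    for c,a,mm in blobs(m,100): print("bay",c,rect(W[mm][:,:2]),W[mm][:,2].mean().round(4))
```

```text
top [317.5 272. ] 1216 vee min [0.537 0.039 0.019]
hiY 250 [0.5168 0.0585 0.0385] n [-0.063 -0.717  0.695] az -95.0 z 0.022 0.053 x 0.4957 0.5394
loY 660 [5.131e-01 4.000e-04 6.150e-02] n [0.053 0.701 0.711] az 85.7 z 0.029 0.09 x 0.489 0.5362
base [331.4 265.2] 677 (array([514.5,  10.2]), array([127.2,  86.3]), 85.4) 0.009
base [305.8 289.9] 107 (array([479.1,  44.5]), array([62.5, 11. ]), 85.3) 0.009
caps [167.5 231.9] (array([586.7, 304.6]), array([58.8, 36.6]), 9.4) 0.1323
caps [174.1 287.9] (array([480.7, 287.9]), array([57.8, 36.7]), 8.7) 0.1324
caps [146.9 311.6] (array([444.9, 334.8]), array([66.8, 10.2]), 0.1) 0.1309
vent [459.6 271.8] (array([ 515.2, -264.9]), array([180.3, 242.5]), 8.5) 0.0812
bay [457.5 271.5] (array([ 515.7, -268.7]), array([ 61.6, 117.8]), 8.5) 0.0487
scene [300.6 247.5] 513 vee min [0.543 0.034 0.016]
hiY 255 [0.5218 0.0538 0.0338] n [-0.061 -0.721  0.69 ] az -94.9 z 0.018 0.047 x 0.4984 0.5459
loY 60 [ 0.5322 -0.013   0.0652] n [0.032 0.701 0.713] az 87.4 z 0.025 0.086 x 0.4949 0.5442
caps [ 9.5 79.1] (array([-662.4,  314.5]), array([ 79.8, 159.4]), 49.3) 0.1325
caps [328.4 145.2] (array([446.6, 332.7]), array([58.6, 14. ]), 0.6) 0.1295
caps [334.3 158.2] (array([486.2, 282.7]), array([58.4, 41.8]), 8.8) 0.1295
caps [377.5 164.2] (array([591.3, 301.4]), array([57.4, 41.5]), 9.4) 0.1294
vent [216.2 330.2] (array([ 518.2, -267.3]), array([182.9, 244.1]), 8.3) 0.0794
bay [219. 329.] (array([ 510.6, -259.2]), array([ 54.5, 114.1]), 7.4) 0.0496
```

step_arm([
  [12.5, 40.5, 2, 0, 0, 3.8, 1],
  [12.5, 40.5, 2, 0, 0, 3.8, 1],
  [12.5, 40.5, 2, 0, 0, 3.8, 1],
  [12.5, 40.5, 2, 0, 0, 3.8, 1],
  [12.5, 40.5, 2, 0, 0, 3.8, 1],
], newtons=100)

```text
clock: 0.6
tcp_pos: [0.2937, -0.3222, 0.241]
orientation: [-0.0, 0.931, 0.365, 0.0]
wrist_force: [0.3, -0.1, 0.6]
finger_gap: 0.0855
grip_force: 0.0
```

step_arm([
  [12.5, 40.5, 2, 0, 0, 3.8, 1],
  [12.5, 40.5, 2, 0, 0, 3.8, 1],
  [12.5, 40.5, 2, 0, 0, 3.8, 1],
  [12.5, 40.5, 2, 0, 0, 3.8, 1],
  [12.5, 40.5, 2, 0, 0, 3.8, 1],
])

```text
clock: 1.1
tcp_pos: [0.3561, -0.1198, 0.2513]
orientation: [0.0, 0.858, 0.514, 0.0]
wrist_force: [1.2, -0.2, -0.4]
finger_gap: 0.0853
grip_force: 0.0
```

step_arm([
  [12.5, 40.5, 2, 0, 0, 3.8, 1],
  [12.5, 40.5, 2, 0, 0, 3.8, 1],
  [12.5, 40.5, 2, 0, 0, 3.8, 1],
  [12.5, 40.5, 2, 0, 0, 3.8, 1],
  [12.5, 40.5, 2, 0, 0, 3.8, 1],
])

```text
clock: 1.6
tcp_pos: [0.4186, 0.0829, 0.2613]
orientation: [0.0, 0.761, 0.649, -0.0]
wrist_force: [1.4, -0.6, -0.1]
finger_gap: 0.0856
grip_force: 0.0
```

step_arm([
  [13, 41, 0, 0, 0, 3.7, 1],
  [13, 41, 0, 0, 0, 3.7, 1],
  [13, 41, 0, 0, 0, 3.7, 1],
  [13, 41, 0, 0, 0, 3.7, 1],
  [12, 39.5, 0, 0, 0, 3.7, 1],
])

```text
clock: 2.1
tcp_pos: [0.4827, 0.2864, 0.2608]
orientation: [-0.0, 0.647, 0.763, -0.0]
wrist_force: [1.5, -0.4, -0.1]
finger_gap: 0.0856
grip_force: 0.0
```

Run:
```python
from h import *
from workcell import *
from scipy.spatial.transform import Rotation as R
s=get_state();q=s["orientation"];M=R.from_quat(np.r_[q[1:],q[0]]).as_matrix();print(s["clock"],s["tcp_pos"].round(4),M.round(3),s["joint_pos"].round(2))
print("tool y az",np.degrees(np.arctan2(M[1,1],M[0,1])))
r=read_camera("wrist");np.savez("pics/w1.npz",**r);cv2.imwrite("pics/w1.png",r["image"][:,:,::-1])
W=cloud(r)
m=(W[...,2]>.125)&(W[...,2]<.14)&(W[...,1]<.34)
for c,a,mm in blobs(m,100): print("cap",c,a,rect(W[mm][:,:2]),W[mm][:,2].mean().round(4))
```

```text
2.1 [0.4827 0.2864 0.2608] [[-0.163  0.987 -0.   ]
 [ 0.987  0.163 -0.   ]
 [-0.    -0.001 -1.   ]] [ 0.39  0.28  0.07  1.36 -0.    1.8 ]
tool y az 9.390279760786248
cap [264.2 143.4] 427 (array([437.8, 336.6]), array([53.3,  7.8]), 1.6) 0.1305
cap [320.  214.8] 3292 (array([480.2, 289.5]), array([58.1, 36. ]), 8.7) 0.131
cap [456.  215.9] 3341 (array([586.1, 306.3]), array([58. , 35.7]), 9.2) 0.1308
```

View pics/w1.png

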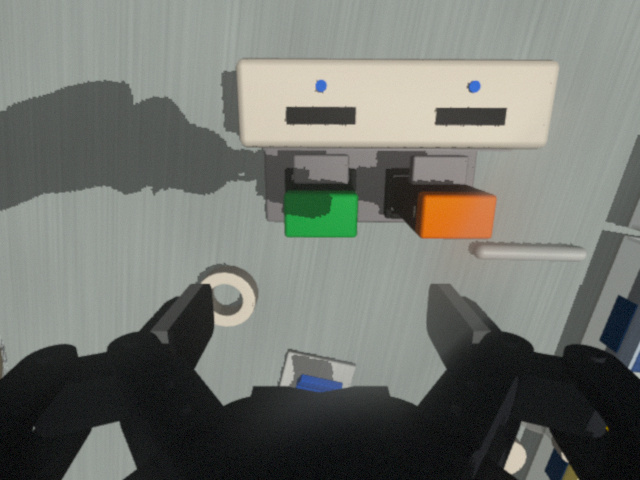

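The wrist view shows the green cap at (320,215), centred between the fingers, and the orange cap at (456,216). The path down on both sides is clear.

step_arm([
  [-1, 1, -40, 0, 0, 0, 1],
  [0, 0.5, -40, 0, 0, 0, 1],
  [0, 0, -40, 0, 0, 0, 1],
  [0, 0, -35, 0, 0, 0, 1],
  [0, 0, -18, 0, 0, 0, 1],
], newtons=100)

```text
clock: 2.65
tcp_pos: [0.4791, 0.2848, 0.0845]
orientation: [-0.001, 0.648, 0.762, -0.003]
wrist_force: [-0.0, 0.9, -0.2]
finger_gap: 0.0853
grip_force: 0.0
```

step_arm([
  [0, 0, 0, 0, 0, 0, -1],
  [0, 0, 0, 0, 0, 0, -1],
  [0, 0, 0, 0, 0, 0, -1],
  [0, 0, 0, 0, 0, 0, -1],
  [0, 0, 0, 0, 0, 0, -1],
])

```text
clock: 3.15
tcp_pos: [0.482, 0.2861, 0.0891]
orientation: [0.0, 0.648, 0.762, 0.0]
wrist_force: [-0.0, -0.8, -2.5]
finger_gap: 0.0573
grip_force: 107.2
```

step_arm([
  [0, 0, 0, 0, 0, 0, -1],
  [0, 0, 5, 0, 0, 0, -1],
  [0, 0, 12, 0, 0, 0, -1],
  [0, 0, 25, 0, 0, 0, -1],
  [0, 0, 30, 0, 0, 0, -1],
])

```text
clock: 3.65
tcp_pos: [0.4806, 0.2856, 0.1606]
orientation: [-0.001, 0.648, 0.762, -0.001]
wrist_force: [0.5, 0.8, -5.2]
finger_gap: 0.0572
grip_force: 107.8
```

Run:
```python
from workcell import *
s=get_state();print({k:s[k].round(4) if hasattr(s[k],'round') else s[k] for k in ["clock","tcp_pos","orientation","wrist_force","ft_torque","finger_gap","joint_pos"]})
```

```text
{'clock': 3.65, 'tcp_pos': array([0.4806, 0.2856, 0.1606]), 'orientation': array([-6.000e-04,  6.481e-01,  7.616e-01, -1.200e-03]), 'wrist_force': array([ 0.474 ,  0.8067, -5.215 ]), 'ft_torque': array([ 0.011 , -0.0924, -0.027 ]), 'finger_gap': 0.057194489414837284, 'joint_pos': array([ 0.3925,  0.315 , -0.1271,  1.1315,  0.    ,  1.8026])}
```

```bash
cat >> h.py <<'E'
from scipy.spatial.transform import Rotation as R
def Rq(q): return R.from_quat(np.r_[q[1:],q[0]])
def frame(x,y): x=np.array(x,float);y=np.array(y,float);return R.from_matrix(np.c_[x,y,np.cross(x,y)])
def rest(yaw=-4.5):
    M=R.from_euler('z',yaw,degrees=True).as_matrix();s=2**.5
    return M[:,0],M@[0,1/s,1/s],M@[0,-1/s,1/s]  # bx,by,bz
E
python3 - <<'E'
from h import *
from workcell import *
s=get_state();A=Rq(s["orientation"]);bx,by,bz=rest()
d=(frame(by,bx)*A.inv()).as_rotvec(degrees=True);print("turn",d,np.linalg.norm(d))
vee=np.array([518,39.5,20]);T=vee+16*by+77*bz;print("TCP",T,"delta",T-s["tcp_pos"]*1e3)
# next turn: place->rib grasp, two variants
for sg in (1,-1):
    d2=(frame(sg*bx,sg*bz)*frame(by,bx).inv()).as_rotvec(degrees=True);print(sg,d2,np.linalg.norm(d2))
E
```

```text
turn [ 45.10822582   1.70774554 -13.05468745] 46.990353216017986
TCP [514.61578352  -3.50054742  85.76093065] delta [  33.96602491 -289.07773667  -74.79512475]
1 [-69.06845892   5.4358056  -97.97958971] 120.00000000000003
-1 [-69.06845892   5.4358056   97.97958971] 120.0
```

step_arm([
  [0, -20, 40, 0, 0, 0, -1],
  [4, -30, 40, 0, 0, 0, -1],
  [4, -30, 10, 5.64, 0.21, -1.63, -1],
  [4, -30, 0, 5.64, 0.21, -1.63, -1],
  [4, -30, 0, 5.64, 0.21, -1.63, -1],
])

```text
clock: 4.15
tcp_pos: [0.4983, 0.1453, 0.2525]
orientation: [-0.099, 0.672, 0.725, 0.111]
wrist_force: [0.7, -0.2, -6.0]
finger_gap: 0.0571
grip_force: 108.2
```

step_arm([
  [4, -30, -10, 5.64, 0.21, -1.63, -1],
  [4, -30, -20, 5.64, 0.21, -1.63, -1],
  [4, -30, -20, 5.64, 0.21, -1.63, -1],
  [3, -30, -20, 5.64, 0.21, -1.63, -1],
  [3, -29, -15, 5.64, 0.21, -1.63, -1],
])

```text
clock: 4.65
tcp_pos: [0.5162, -0.0053, 0.1652]
orientation: [-0.258, 0.679, 0.627, 0.284]
wrist_force: [-0.0, -1.0, -6.1]
finger_gap: 0.0571
grip_force: 108.3
```

Run:
```python
from h import *
from workcell import *
for n in ["scene","top"]:
    r=read_camera(n);np.savez(f"pics/{n}1.npz",**r);cv2.imwrite(f"pics/{n}1.png",cv2.resize(r["image"][150:330,200:440],None,fx=3,fy=3)[:,:,::-1])
s=get_state();print(s["clock"],s["tcp_pos"].round(4),s["wrist_force"].round(1),s["joint_pos"].round(2))
bx,by,bz=rest();A=Rq(s["orientation"]);print("err",(frame(by,bx)*A.inv()).as_rotvec(degrees=True).round(2))
for n in ["scene","top"]:
    r=load(f"pics/{n}1.npz");W=cloud(r);m=mask(r,50,75,150)
    for c,a,mm in blobs(m): print(n,c,a,np.median(W[mm],0).round(3))
```

```text
4.75 [ 0.5152 -0.0086  0.1591] [-0.1  0.5 -7.2] [-0.56  0.47 -0.16  1.38  0.68  0.94]
err [-0.17 -0.36  0.51]
scene [197.2 356.4] 187 [ 0.531 -0.349  0.081]
top [346.9 269.1] 616 [ 0.513 -0.033  0.196]
```

View pics/scene1.png

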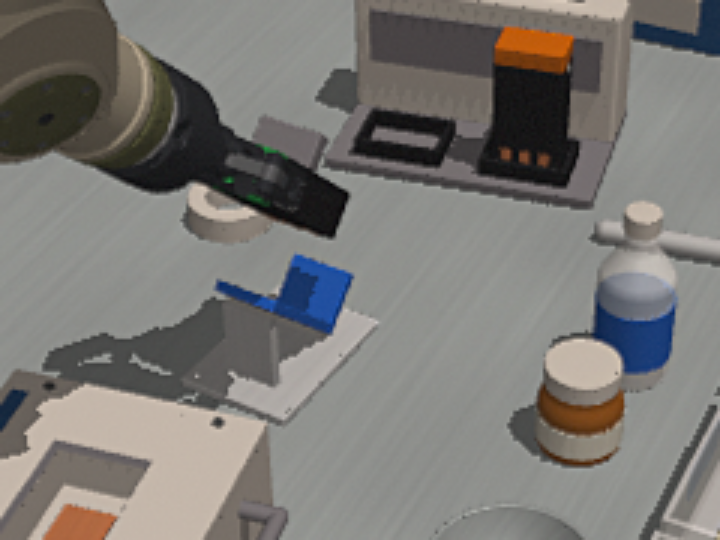

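The scene crop shows the battery held at 45° over the rest, its lower end at (340,225) in the crop and the blue vee at (275,300). The left socket is empty and the orange battery has not moved.

step_arm([
  [0, 2, -25, 0.1, 0, 0.2, -1],
  [0, 2, -20, 0, 0, 0, -1],
  [0, 1, -12, 0, 0, 0, -1],
  [0, 0, -7, 0, 0, 0, -1],
  [0, 0, 0, 0, 0, 0, -1],
])

```text
clock: 5.25
tcp_pos: [0.5157, 0.0023, 0.1012]
orientation: [-0.26, 0.677, 0.628, 0.282]
wrist_force: [-0.5, -0.6, -6.1]
finger_gap: 0.0569
grip_force: 108.3
```

Run:
```python
from h import *
from workcell import *
s=get_state();print(s["clock"],s["tcp_pos"].round(4),s["wrist_force"].round(1),s["ft_torque"].round(2))
r=read_camera("scene");cv2.imwrite("pics/s2.png",cv2.resize(r["image"][200:300,240:360],None,fx=5,fy=5,interpolation=2)[:,:,::-1])
```

```text
5.25 [0.5157 0.0023 0.1012] [-0.5 -0.6 -6.1] [-1.52  0.08  0.  ]
```

View pics/s2.png

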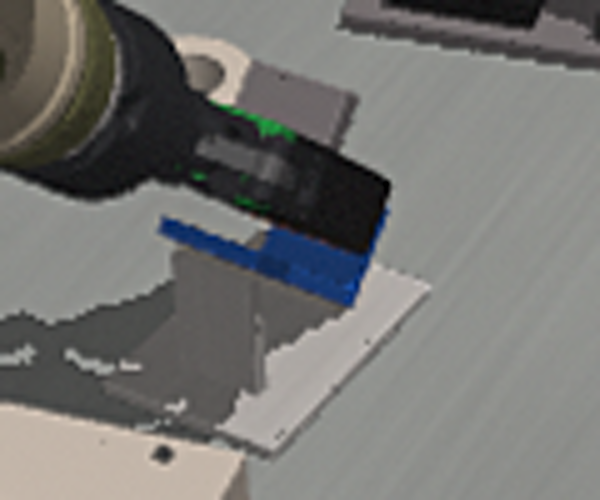

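The crop shows the battery still some 10 mm above both blue faces, with its lower end (380,215) near the short face. I'll move it a little towards -y and lower it.

step_arm([
  [-1, -3, -3, 0, 0, 0, -1],
  [0, -2, -3, 0, 0, 0, -1],
  [0, -0.5, -3, 0, 0, 0, -1],
  [0, 0, -2, 0, 0, 0, -1],
  [0, 0, 0, 0, 0, 0, -1],
])

```text
clock: 5.8
tcp_pos: [0.5145, -0.0034, 0.0899]
orientation: [-0.26, 0.677, 0.628, 0.282]
wrist_force: [-0.1, 0.0, -6.2]
finger_gap: 0.0569
grip_force: 108.3
```

step_arm([
  [0, 0, -1.5, 0, 0, 0, -1],
  [0, 0, 0, 0, 0, 0, -1],
  [0, 0, -1.5, 0, 0, 0, -1],
  [0, 0, 0, 0, 0, 0, -1],
])

```text
clock: 6.2
tcp_pos: [0.5146, -0.0034, 0.0871]
orientation: [-0.26, 0.677, 0.628, 0.282]
wrist_force: [-0.7, -0.2, -5.5]
finger_gap: 0.057
grip_force: 108.3
```

step_arm([
  [0, 0, -1, 0, 0, 0, -1],
  [0, 0, 0, 0, 0, 0, -1],
])

```text
clock: 6.4
tcp_pos: [0.5147, -0.0033, 0.0862]
orientation: [-0.26, 0.677, 0.628, 0.282]
wrist_force: [0.8, -0.2, -5.5]
finger_gap: 0.0571
grip_force: 108.5
```

step_arm([
  [0, 0, -1, 0, 0, 0, -1],
  [0, 0, 0, 0, 0, 0, -1],
])

```text
clock: 6.6
tcp_pos: [0.5148, -0.0029, 0.0858]
orientation: [-0.26, 0.677, 0.627, 0.283]
wrist_force: [0.0, 3.3, -0.9]
finger_gap: 0.0568
grip_force: 108.5
```

step_arm([
  [0, 0, -1, 0, 0, 0, -1],
  [0, 0, 0, 0, 0, 0, -1],
])

```text
clock: 6.8
tcp_pos: [0.5149, -0.0026, 0.0853]
orientation: [-0.261, 0.677, 0.627, 0.283]
wrist_force: [-0.5, 4.6, 5.7]
finger_gap: 0.0566
grip_force: 108.7
```

Force along (+y,+z) shows the long face is touched. I'll slide down it towards the short face.

step_arm([
  [0, 1, -1, 0, 0, 0, -1],
  [0, 0, 0, 0, 0, 0, -1],
])

```text
clock: 7.0
tcp_pos: [0.515, -0.002, 0.0847]
orientation: [-0.26, 0.677, 0.627, 0.283]
wrist_force: [-1.9, 2.6, 8.6]
finger_gap: 0.0572
grip_force: 109.5
```

step_arm([
  [0, 0.7, -0.7, 0, 0, 0, -1],
  [0, 0, 0, 0, 0, 0, -1],
])

```text
clock: 7.2
tcp_pos: [0.5151, -0.002, 0.0847]
orientation: [-0.26, 0.678, 0.627, 0.283]
wrist_force: [-3.4, -2.6, 14.8]
finger_gap: 0.0568
grip_force: 110.4
```

step_arm([
  [0, 0, 0.5, 0, 0, 0, 1],
  [0, 0, 0, 0, 0, 0, 1],
  [0, 0, 0, 0, 0, 0, 1],
  [0, 0, 0, 0, 0, 0, 1],
  [0, 0, 0, 0, 0, 0, 1],
])

```text
clock: 7.7
tcp_pos: [0.5147, -0.0017, 0.0828]
orientation: [-0.26, 0.677, 0.628, 0.282]
wrist_force: [-0.2, 0.1, 0.6]
finger_gap: 0.0851
grip_force: 0.0
```

Run:
```python
from h import *
from workcell import *
s=get_state();print(s["clock"],s["tcp_pos"].round(4),s["wrist_force"].round(1),s["finger_gap"],s["joint_pos"].round(2))
bx,by,bz=rest()
t=np.array([515.1,-2,84.7]);O=t-77*bz+2*by;print("O",O.round(1),"rib crest",(O+44*by+60*bz).round(1),"vee",(O-18*by).round(1))
```

```text
7.7 [ 0.5147 -0.0017  0.0828] [-0.2  0.1  0.6] 0.08508159170033906 [-0.55  0.55 -0.25  1.2   0.68  0.94]
O [519.5  53.7  31.7] rib crest [518.6  42.4 105.2] vee [518.5  41.   18.9]
```

step_arm([
  [-1.2, -15.9, 15.9, 0, 0, 0, 1],
  [-1.9, -23.8, 23.8, 0, 0, 0, 1],
  [-1.9, -23.8, 23.8, 0, 0, 0, 1],
  [0, 0, 20, 0, 0, 0, 1],
])

```text
clock: 8.1
tcp_pos: [0.5102, -0.0679, 0.1672]
orientation: [-0.259, 0.678, 0.627, 0.283]
wrist_force: [-0.1, 0.1, -0.5]
finger_gap: 0.0853
grip_force: 0.0
```

step_arm([
  [0.8, 10, 20, -4.32, 0.34, 6.12, 0.3],
  [0.8, 10, 20, -4.32, 0.34, 6.12, 0.3],
  [0.8, 10, 20, -4.32, 0.34, 6.12, 0.3],
  [0.8, 10, 10, -4.32, 0.34, 6.12, 0.3],
])

```text
clock: 8.5
tcp_pos: [0.5136, -0.0255, 0.2383]
orientation: [-0.215, 0.563, 0.79, 0.115]
wrist_force: [0.8, 0.1, -0.2]
finger_gap: 0.0556
grip_force: 0.0
```

step_arm([
  [0.8, 10, 0, -4.32, 0.34, 6.12, 0.3],
  [0.8, 10, 0, -4.32, 0.34, 6.12, 0.3],
  [0.8, 10, 0, -4.32, 0.34, 6.12, 0.3],
  [0.8, 10, 0, -4.32, 0.34, 6.12, 0.3],
])

```text
clock: 8.9
tcp_pos: [0.5166, 0.0151, 0.2366]
orientation: [-0.159, 0.41, 0.896, -0.059]
wrist_force: [-0.7, -0.9, -0.5]
finger_gap: 0.0556
grip_force: 0.0
```

step_arm([
  [0.8, 10, 0, -4.32, 0.34, 6.12, 0.3],
  [0.8, 10, 0, -4.32, 0.34, 6.12, 0.3],
  [0.8, 10, 0, -4.32, 0.34, 6.12, 0.3],
  [0.8, 11, 0, -4.32, 0.34, 6.12, 0.3],
])

```text
clock: 9.3
tcp_pos: [0.5197, 0.0564, 0.2365]
orientation: [-0.09, 0.23, 0.942, -0.229]
wrist_force: [1.0, 0.6, -0.2]
finger_gap: 0.0557
grip_force: 0.0
```

step_arm([
  [0.8, 11, -5, -4.32, 0.34, 6.12, 0.3],
  [0.8, 11, -10, -4.32, 0.34, 6.12, 0.3],
  [0.8, 11, -10, -4.32, 0.34, 6.12, 0.3],
  [0.8, 11, -10, -4.32, 0.34, 6.12, 0.3],
  [0, 0, 0, 0, 0, 0, 0.3],
])

```text
clock: 9.8
tcp_pos: [0.5201, 0.1024, 0.1983]
orientation: [-0.018, 0.032, 0.923, -0.383]
wrist_force: [-0.2, -0.5, -0.8]
finger_gap: 0.0554
grip_force: 0.0
```

Run:
```python
from h import *
from workcell import *
s=get_state();print(s["clock"],s["tcp_pos"].round(4),s["wrist_force"].round(1),s["finger_gap"],s["joint_pos"].round(2))
bx,by,bz=rest();A=Rq(s["orientation"]);print("err",(frame(-bx,-bz)*A.inv()).as_rotvec(degrees=True).round(2))
for n in ["wrist","top","scene"]:
    r=read_camera(n);np.savez(f"pics/{n}3.npz",**r);cv2.imwrite(f"pics/{n}3.png",r["image"][:,:,::-1])
```

```text
9.8 [0.5201 0.1024 0.1983] [-0.2 -0.5 -0.8] 0.0554227110092522 [ 0.4   0.58  0.13  1.55 -0.68  0.63]
err [ 0.1  -0.52 -0.34]
```

View pics/wrist3.png

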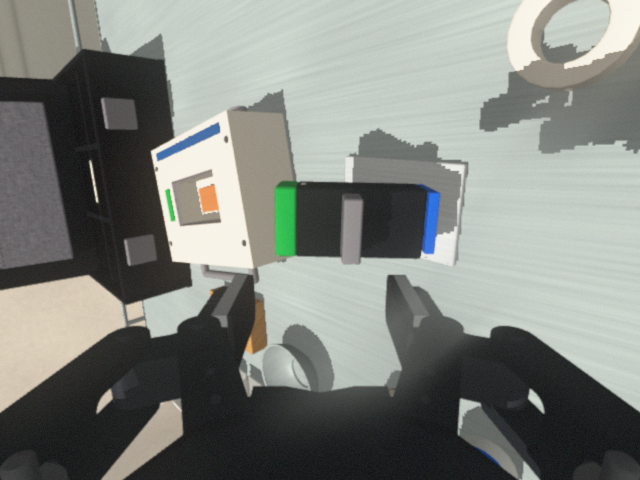

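The wrist view shows the battery seated in the rest: cap at (286,219), rib at (351,228), lower end against the blue short face at (430,221). The finger midline is about column 320.

Run:
```python
from h import *
bx,by,bz=rest();O=np.array([519.5,53.7,31.7])/1e3;B=np.c_[bx,by,bz]
for n in ["wrist","top","scene"]:
    r=load(f"pics/{n}3.npz");L=(cloud(r)-O)@B*1e3
    box=(abs(L[...,0])<40)&(L[...,2]>-12)&(L[...,2]<132)
    rib=box&(L[...,1]>36)&(L[...,1]<52)&(L[...,2]>40)&(L[...,2]<80)
    face=box&(abs(L[...,1]-18)<8)&(abs(L[...,0])<22)&((abs(L[...,2]-30)<18)|(abs(L[...,2]-90)<18))
    g=mask(r,50,75,150)&box&(abs(L[...,1]-18)<6)
    print(n,"rib",rib.sum(),L[rib].mean(0).round(1) if rib.any() else'', L[rib].min(0).round(1) if rib.any() else '',L[rib].max(0).round(1) if rib.any() else '')
    if face.any():
        F=L[face];c=F.mean(0);nn=np.linalg.svd(F-c)[2][2];print(" face",face.sum(),c.round(1),(nn*np.sign(nn[1])).round(3))
    if rib.sum()>30: print(" rib rect xz",rect(L[rib][:,[0,2]]/1e3))
    if g.sum()>10: print(" cap",g.sum(),np.percentile(L[g],[2,98],axis=0).round(1),rect(L[g][:,[0,2]]/1e3))
r=load("pics/wrist3.npz");print(np.median(r["z_map"][210:240,346:356]))
T=r["world_from_camera"];print(T.round(4))
```

```text
wrist rib 1323 [-2.9 44.4 60.3] [-26.5  36.1  53. ] [23.4 47.9 67.2]
 face 4837 [-0.5 18.8 60.1] [0.003 1.    0.001]
 rib rect xz (array([-1.6, 60. ]), array([50. , 14.1]), 0.6)
 cap 1343 [[-29.6  17.1 103. ]
 [ 23.5  20.1 118.4]] (array([ -3. , 110.8]), array([55.9, 15.9]), 0.3)
top rib 205 [-1.5 43.2 65.4] [-26.2  36.1  53.1] [23.  48.1 72.6]
 face 414 [-0.2 19.1 70.4] [0.002 1.    0.002]
 rib rect xz (array([-1.4, 63. ]), array([49.6, 18.1]), 3.7)
 cap 248 [[-27.6  12.5 107.2]
 [ 25.1  21.3 123.2]] (array([ -1.3, 115. ]), array([17.7, 53.7]), 89.0)
scene rib 64 [ 5.  39.1 67.4] [-22.6  36.1  58.8] [28.6 42.5 73.7]
 rib rect xz (array([ 3.2, 66.5]), array([12.3, 51.1]), 86.3)
 cap 55 [[-22.6  12.1 111.8]
 [ 31.   16.2 126.1]] (array([  3. , 119.9]), array([15.4, 58.7]), 82.4)
0.25746727
[[ 0.0444  0.9777  0.2052  0.4605]
 [ 0.7041  0.1151 -0.7007  0.2081]
 [-0.7087  0.1756 -0.6833  0.2987]
 [ 0.      0.      0.      1.    ]]
```

step_arm([
  [2.5, 8.3, -8.3, 0, -0.3, -0.2, 0.3],
  [2, 8.3, -8.3, 0, -0.2, -0.1, 0.3],
  [-1.7, -21, -21, 0, 0, 0, 0.3],
  [-1.7, -21, -21, 0, 0, 0, 0.3],
  [-1.4, -18, -18, 0, 0, 0, 0.3],
])

```text
clock: 10.45
tcp_pos: [0.5225, 0.0556, 0.1235]
orientation: [-0.014, 0.041, 0.923, -0.382]
wrist_force: [0.9, 0.0, -0.3]
finger_gap: 0.0555
grip_force: 0.0
```

step_arm([
  [0, 0, 0, 0, 0, 0, 0.3],
  [0, 0, 0, 0, 0, 0, 0.3],
])

```text
clock: 10.65
tcp_pos: [0.5223, 0.056, 0.1248]
orientation: [-0.014, 0.041, 0.923, -0.382]
wrist_force: [-0.8, 0.4, 0.2]
finger_gap: 0.0555
grip_force: 0.0
```

Run:
```python
from h import *
from workcell import *
s=get_state();bx,by,bz=rest();B=np.c_[bx,by,bz];O=np.array([519.5,53.7,31.7])
A=Rq(s["orientation"]);print(s["clock"],"b coords of TCP",((s["tcp_pos"]*1e3-O)@B).round(1),"err",(frame(-bx,-bz)*A.inv()).as_rotvec(degrees=True).round(2),s["wrist_force"].round(1))
print("to go",(O+22*by+60*bz-1*bx-s["tcp_pos"]*1e3).round(1))
```

```text
10.65 b coords of TCP [ 2.6 67.7 64.1] err [-0.04  0.33  0.43] [-0.8  0.4  0.2]
to go [ -5.9 -29.  -35.2]
```

step_arm([
  [-2, -2, -8, 0, 0.3, 0.4, 0.3],
  [-2, -9, -9, 0, 0, 0, 0.3],
  [-1.5, -9, -9, 0, 0, 0, 0.3],
  [-0.4, -7, -7, 0, 0, 0, 0.3],
  [0, -2, -2, 0, 0, 0, 0.3],
])

```text
clock: 11.15
tcp_pos: [0.5162, 0.0273, 0.0894]
orientation: [-0.015, 0.036, 0.923, -0.382]
wrist_force: [0.1, 0.5, -0.1]
finger_gap: 0.0557
grip_force: 0.0
```

step_arm([
  [0, 0, 0, 0, 0, 0, 0.3],
  [0, 0, 0, 0, 0, 0, 0.3],
])

```text
clock: 11.35
tcp_pos: [0.5167, 0.0278, 0.0903]
orientation: [-0.014, 0.036, 0.923, -0.382]
wrist_force: [0.5, -0.1, -0.2]
finger_gap: 0.0558
grip_force: 0.0
```

```bash
cat > t.py <<'E'
from h import *
from workcell import *
s=get_state();bx,by,bz=rest();B=np.c_[bx,by,bz];O=np.array([519.5,53.7,31.7])
A=Rq(s["orientation"]);print(s["clock"],"b coords of TCP",((s["tcp_pos"]*1e3-O)@B).round(1),"err",(frame(-bx,-bz)*A.inv()).as_rotvec(degrees=True).round(2),s["wrist_force"].round(1),s["finger_gap"])
print("to go",(O+22*by+60*bz-1*bx-s["tcp_pos"]*1e3).round(1))
E
python3 t.py
```

```text
11.35 b coords of TCP [-0.8 23.  59.9] err [-0.04  0.08 -0.09] [ 0.5 -0.1 -0.2] 0.055807658002929916
to go [-0.3 -0.8 -0.6]
```

step_arm([
  [0, -0.7, -0.6, 0, 0, 0, -1],
  [0, 0, 0, 0, 0, 0, -1],
  [0, 0, 0, 0, 0, 0, -1],
  [0, 0, 0, 0, 0, 0, -1],
  [0, 0, 0, 0, 0, 0, -1],
], newtons=100)

```text
clock: 11.85
tcp_pos: [0.5167, 0.0269, 0.0898]
orientation: [-0.014, 0.036, 0.923, -0.382]
wrist_force: [0.3, 3.3, 3.9]
finger_gap: 0.0118
grip_force: 98.5
```

step_arm([
  [0, 0, 0, 0, 0, 0, -1],
  [0, 0, 0, 0, 0, 0, -1],
])

```text
clock: 12.05
tcp_pos: [0.5167, 0.0269, 0.0898]
orientation: [-0.014, 0.036, 0.923, -0.382]
wrist_force: [1.2, 3.2, 4.9]
finger_gap: 0.012
grip_force: 98.7
```

```bash
python3 t.py
```

```text
12.05 b coords of TCP [-0.7 22.  60.1] err [-0.03  0.1  -0.1 ] [1.2 3.2 4.9] 0.012005079222211654
to go [-0.3  0.1 -0.1]
```

```bash
cat >> h.py <<'E'
V=R.from_euler('z',8.6,degrees=True).as_matrix();vx,vy=V[:,0],V[:,1]
E
python3 - <<'E'
from h import *
from workcell import *
s=get_state();A=Rq(s["orientation"]);d=(frame(-vx,vy)*A.inv()).as_rotvec(degrees=True);print(d,np.linalg.norm(d),d/8)
E
```

```text
[45.01978159  1.7452116  12.36187411] 46.71875885865323 [5.6274727  0.21815145 1.54523426]
```

step_arm([
  [0, 0, 3, 0, 0, 0, -1],
  [0, 0, 12, 0, 0, 0, -1],
  [0, 0, 30, 0, 0, 0, -1],
  [0, 0, 40, 0, 0, 0, -1],
  [0, 0, 20, 0, 0, 0, -1],
])

```text
clock: 12.55
tcp_pos: [0.5166, 0.0266, 0.1971]
orientation: [-0.014, 0.036, 0.923, -0.382]
wrist_force: [-0.2, 0.2, -5.0]
finger_gap: 0.0121
grip_force: 98.1
```

step_arm([
  [0, -29, 0, 5.63, 0.22, 1.55, -1],
  [0, -29, 0, 5.63, 0.22, 1.55, -1],
  [0, -29, 0, 5.63, 0.22, 1.55, -1],
  [0, -29, 0, 5.63, 0.22, 1.55, -1],
  [0, -29, 0, 5.63, 0.22, 1.55, -1],
])

```text
clock: 13.05
tcp_pos: [0.5149, -0.1189, 0.1947]
orientation: [-0.006, -0.035, 0.989, -0.145]
wrist_force: [0.4, 0.3, -5.9]
finger_gap: 0.0121
grip_force: 98.3
```

step_arm([
  [0, -33, 0, 5.63, 0.22, 1.55, -1],
  [0, -33, 0, 5.63, 0.22, 1.55, -1],
  [0, -33, 0, 5.63, 0.22, 1.55, -1],
  [0, -33, -5, 0, 0, 0, -1],
  [0, -17, -5, 0, 0, 0, -1],
])

```text
clock: 13.55
tcp_pos: [0.5147, -0.271, 0.1836]
orientation: [-0.002, -0.073, 0.997, -0.0]
wrist_force: [-0.1, 0.6, -6.3]
finger_gap: 0.0122
grip_force: 98.7
```

step_arm([
  [0, 0, 0, 0, 0, 0, -1],
  [0, 0, 0, 0, 0, 0, -1],
])

```text
clock: 13.75
tcp_pos: [0.5151, -0.2664, 0.1835]
orientation: [-0.002, -0.075, 0.997, 0.001]
wrist_force: [1.0, 0.6, -5.5]
finger_gap: 0.0119
grip_force: 98.7
```

Run:
```python
from h import *
from workcell import *
s=get_state();A=Rq(s["orientation"]);print(s["clock"],s["tcp_pos"].round(4),(frame(-vx,vy)*A.inv()).as_rotvec(degrees=True).round(2),s["wrist_force"].round(1),s["finger_gap"],s["joint_pos"].round(2))
for n in ["wrist","top"]:
    r=read_camera(n);np.savez(f"pics/{n}4.npz",**r);cv2.imwrite(f"pics/{n}4.png",r["image"][:,:,::-1])
```

```text
13.75 [ 0.5151 -0.2664  0.1835] [-0.12 -0.21 -0.04] [ 1.   0.6 -5.5] 0.011938707419300424 [-0.62  0.34 -0.03  1.2  -0.   -0.77]
```

View pics/wrist4.png

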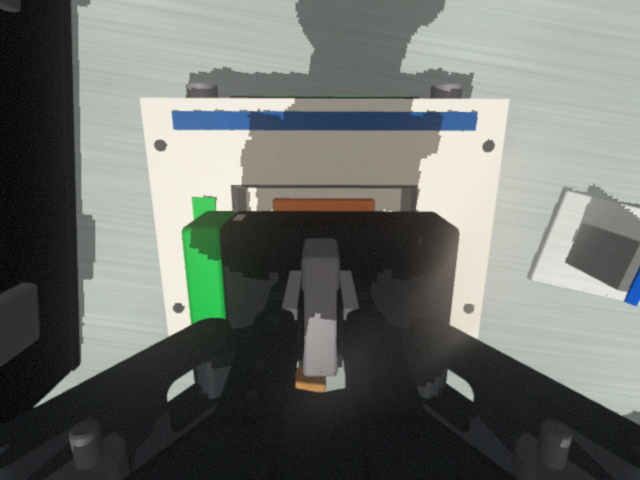

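The wrist view shows the battery held level above the bay: cap at (205,265), towards the green mark at (203,203), with the bay's far edge at row 186 (columns 232–417) and the rib at (321,300).

Run:
```python
from h import *
tcp=np.array([.5151,-.2664,.1835])
for n in ["wrist","top"]:
    r=load(f"pics/{n}4.npz");W=cloud(r);L=((W-tcp)@V)*1e3;Z=W[...,2]*1e3
    vt=(abs(Z-80)<5)&(abs(L[...,0])<110)&(abs(L[...,1])<140)
    vt=max(blobs(vt,200),key=lambda b:b[1])[2]
    P=L[vt];print(n,"vent z",Z[vt].mean().round(1),"min",np.percentile(P,.3,axis=0).round(1),"max",np.percentile(P,99.7,axis=0).round(1),rect(W[vt][:,:2]))
    f=(abs(Z-161.5-18)<6+0*Z)&(abs(L[...,0])<45)&(abs(L[...,1])<75)&(abs(L[...,1])>15)
    f=(abs(L[...,2]+4)<6)&(abs(L[...,0])<45)&(abs(L[...,1])<75)&(abs(L[...,1])>22)
    P=L[f];print(" batt face n",f.sum(),P.mean(0).round(1),"min",np.percentile(P,.5,axis=0).round(1),"max",np.percentile(P,99.5,axis=0).round(1))
    g=mask(r,50,75,150,20)&(L[...,2]>-60)&(abs(L[...,0])<60)&(abs(L[...,1])<90)
    if g.sum()>20: print(" cap",g.sum(),np.percentile(L[g],[1,99],axis=0).round(1))
    bay=(Z<60)&(Z>35)&(abs(L[...,0])<50)&(abs(L[...,1])<80)
    if bay.sum()>20: print(" bay",bay.sum(),np.percentile(L[bay],[1,99],axis=0).round(1))
    if n=="wrist":
        row=L[195];z=Z[195];i=np.where(abs(np.diff(z))>3)[0];print([(int(k),row[k,1].round(1),z[k].round(0),row[k+1,1].round(1),z[k+1].round(0)) for k in i])
        col=L[:,325];z=Z[:,325];i=np.where(abs(np.diff(z))>3)[0];print([(int(k),col[k,0].round(1),z[k].round(0),col[k+1,0].round(1),z[k+1].round(0)) for k in i])
```

```text
wrist vent z 79.4 min [ -89.2 -116.6 -107.8] max [  79.2  122.7 -101.6] (array([ 512.8, -263.6]), array([175.8, 240.9]), 8.4)
 batt face n 15947 [-9.2  0.1 -3.7] min [-29.4 -58.6  -9.1] max [16.7 58.9 -2. ]
 cap 2557 [[-27.  -58.   -5.2]
 [ 13.6 -42.7  -2.4]]
 bay 3710 [[ -25.8  -58.7 -141.7]
 [  -7.9   65.  -126.3]]
[(43, np.float64(-221.9), np.float64(40.0), np.float64(-223.6), np.float64(37.0)), (64, np.float64(-223.6), np.float64(14.0), np.float64(-225.2), np.float64(11.0)), (69, np.float64(-223.2), np.float64(9.0), np.float64(-224.8), np.float64(5.0)), (150, np.float64(-155.4), np.float64(-1.0), np.float64(-116.9), np.float64(79.0)), (210, np.float64(-75.8), np.float64(79.0), np.float64(-0.1), np.float64(325.0)), (211, np.float64(-0.1), np.float64(325.0), np.float64(-74.0), np.float64(80.0)), (235, np.float64(-59.0), np.float64(77.0), np.float64(-59.0), np.float64(73.0)), (237, np.float64(-58.7), np.float64(72.0), np.float64(-58.8), np.float64(68.0)), (239, np.float64(-58.5), np.float64(66.0), np.float64(-58.5), np.float64(63.0)), (241, np.float64(-58.3), np.float64(60.0), np.fl
[... 2105 characters left out ...]
oat64(170.0), np.float64(16.0)), (378, np.float64(171.9), np.float64(15.0), np.float64(170.0), np.float64(19.0)), (387, np.float64(172.2), np.float64(28.0), np.float64(196.3), np.float64(-1.0)), (391, np.float64(201.1), np.float64(-2.0), np.float64(-11.1), np.float64(257.0)), (428, np.float64(-12.5), np.float64(269.0), np.float64(-67.5), np.float64(325.0)), (429, np.float64(-67.5), np.float64(325.0), np.float64(-11.7), np.float64(268.0))]
top vent z 81.1 min [ -89.3 -116.5 -107.3] max [ 89.9 122.1 -98.6] (array([ 515.1, -264.5]), array([180.3, 241.7]), 8.5)
 batt face n 625 [ 0.4 44.3 -1.6] min [-28.4  22.4  -9.6] max [28.9 60.2  1.6]
 bay 359 [[ -30.2   32.4 -142.1]
 [  30.7   56.2 -128.6]]
```

Wrist and top views agree that the battery has to move about 3 mm towards +y and hardly at all in x.

step_arm([
  [0, 3, -10, 0.1, 0.2, 0, -1],
  [0, 0, -20, 0, 0, 0, -1],
  [0, 0, -18, 0, 0, 0, -1],
  [0, 0, -8, 0, 0, 0, -1],
  [0, 0, 0, 0, 0, 0, -1],
], newtons=110)

```text
clock: 14.35
tcp_pos: [0.5154, -0.2626, 0.1268]
orientation: [-0.004, -0.076, 0.997, 0.002]
wrist_force: [0.4, 0.1, -4.1]
finger_gap: 0.0118
grip_force: 108.8
```

step_arm([
  [0, 0, -3, 0, 0, 0, -1],
  [0, 0, -3, 0, 0, 0, -1],
  [0, 0, -3, 0, 0, 0, -1],
  [0, 0, 0, 0, 0, 0, -1],
])

```text
clock: 14.75
tcp_pos: [0.5162, -0.2643, 0.1192]
orientation: [-0.002, -0.076, 0.997, 0.001]
wrist_force: [-0.4, 0.6, -4.9]
finger_gap: 0.0116
grip_force: 108.8
```

step_arm([
  [-0.5, 0.7, -2, 0, 0, 0, -1],
  [0, 0, -2, 0, 0, 0, -1],
  [0, 0, -2, 0, 0, 0, -1],
  [0, 0, 0, 0, 0, 0, -1],
])

```text
clock: 15.15
tcp_pos: [0.5156, -0.2635, 0.1129]
orientation: [-0.002, -0.075, 0.997, 0.001]
wrist_force: [0.2, -0.7, -4.6]
finger_gap: 0.0122
grip_force: 108.8
```

step_arm([
  [0, 0, -2, 0, 0, 0, -1],
  [0, 0, -2, 0, 0, 0, -1],
  [0, 0, -2, 0, 0, 0, -1],
  [0, 0, 0, 0, 0, 0, -1],
])

```text
clock: 15.55
tcp_pos: [0.5156, -0.2635, 0.1069]
orientation: [-0.002, -0.076, 0.997, 0.001]
wrist_force: [-0.4, 0.6, -5.4]
finger_gap: 0.0116
grip_force: 108.8
```

step_arm([
  [0, 0, -3, 0, 0, 0, -1],
  [0, 0, -3, 0, 0, 0, -1],
  [0, 0, -3, 0, 0, 0, -1],
  [0, 0, -2, 0, 0, 0, -1],
  [0, 0, 0, 0, 0, 0, -1],
])

```text
clock: 16.05
tcp_pos: [0.5155, -0.2635, 0.0958]
orientation: [-0.003, -0.076, 0.997, 0.001]
wrist_force: [-0.5, 0.5, -6.6]
finger_gap: 0.0118
grip_force: 108.8
```

step_arm([
  [0, 0, -1.5, 0, 0, 0, -1],
  [0, 0, -1.5, 0, 0, 0, -1],
  [0, 0, -1, 0, 0, 0, -1],
  [0, 0, -1, 0, 0, 0, -1],
  [0, 0, 0, 0, 0, 0, -1],
])

```text
clock: 16.55
tcp_pos: [0.5157, -0.2636, 0.0911]
orientation: [-0.002, -0.076, 0.997, 0.001]
wrist_force: [-0.6, 0.5, -5.0]
finger_gap: 0.0115
grip_force: 108.8
```

step_arm([
  [0, 0, -1, 0, 0, 0, -1],
  [0, 0, -1, 0, 0, 0, -1],
  [0, 0, -1, 0, 0, 0, -1],
  [0, 0, -1, 0, 0, 0, -1],
  [0, 0, 0, 0, 0, 0, -1],
])

```text
clock: 17.05
tcp_pos: [0.5158, -0.2637, 0.0888]
orientation: [-0.002, -0.076, 0.997, 0.001]
wrist_force: [-3.6, 1.9, 5.5]
finger_gap: 0.0121
grip_force: 110.6
```

step_arm([
  [0, 0, -1, 0, 0, 0, -1],
  [0, 0, -1, 0, 0, 0, -1],
  [0, 0, 0, 0, 0, 0, -1],
])

```text
clock: 17.35
tcp_pos: [0.5159, -0.2637, 0.0868]
orientation: [-0.002, -0.076, 0.997, 0.001]
wrist_force: [-4.0, 1.9, 4.7]
finger_gap: 0.0121
grip_force: 110.7
```

step_arm([
  [0, 0, -1, 0, 0, 0, -1],
  [0, 0, -1, 0, 0, 0, -1],
  [0, 0, 0, 0, 0, 0, -1],
])

```text
clock: 17.65
tcp_pos: [0.5158, -0.2637, 0.0848]
orientation: [-0.002, -0.076, 0.997, 0.001]
wrist_force: [-2.2, 2.4, 5.0]
finger_gap: 0.0118
grip_force: 110.7
```

step_arm([
  [0, 0, -1, 0, 0, 0, -1],
  [0, 0, -1, 0, 0, 0, -1],
  [0, 0, 0, 0, 0, 0, -1],
])

```text
clock: 17.95
tcp_pos: [0.5158, -0.2636, 0.0829]
orientation: [-0.002, -0.076, 0.997, 0.001]
wrist_force: [-3.4, 2.8, 5.3]
finger_gap: 0.0117
grip_force: 110.9
```

step_arm([
  [0, 0, -1, 0, 0, 0, -1],
  [0, 0, 0, 0, 0, 0, -1],
])

```text
clock: 18.15
tcp_pos: [0.5158, -0.2636, 0.0828]
orientation: [-0.002, -0.076, 0.997, 0.001]
wrist_force: [-6.1, 4.5, 11.5]
finger_gap: 0.0118
grip_force: 111.7
```

step_arm([
  [0, 0, -1, 0, 0, 0, -1],
  [0, 0, 0, 0, 0, 0, -1],
])

```text
clock: 18.35
tcp_pos: [0.5157, -0.2636, 0.0827]
orientation: [-0.002, -0.076, 0.997, 0.0]
wrist_force: [-8.3, 4.5, 17.6]
finger_gap: 0.0119
grip_force: 112.4
```

The downward motion has stopped and the force is rising, so the battery is on the floor. I'll press a little more.

step_arm([
  [0.3, 0, -1.5, 0, 0, 0, -1],
  [0, 0, -1.5, 0, 0, 0, -1],
  [0, 0, 0, 0, 0, 0, -1],
  [0, 0, 0, 0, 0, 0, -1],
])

```text
clock: 18.75
tcp_pos: [0.5157, -0.2637, 0.0826]
orientation: [-0.001, -0.076, 0.997, -0.0]
wrist_force: [-14.7, 7.9, 36.4]
finger_gap: 0.0117
grip_force: 115.2
```

step_arm([
  [0, 0, 3, 0, 0, 0, -1],
  [0, 0, 1.5, 0, 0, 0, -1],
  [0, 0, 0, 0, 0, 0, -0.3],
  [0, 0, 0, 0, 0, 0, -0.1],
  [0, 0, 0, 0, 0, 0, -0.1],
])

```text
clock: 19.25
tcp_pos: [0.5165, -0.2639, 0.0804]
orientation: [-0.002, -0.076, 0.997, 0.001]
wrist_force: [0.1, 1.0, -1.1]
finger_gap: 0.0386
grip_force: 0.0
```

Run:
```python
from h import *
from workcell import *
s=get_state();print(s["clock"],s["tcp_pos"].round(4),s["wrist_force"].round(1),s["finger_gap"],s["grip_force"])
```

```text
19.25 [ 0.5165 -0.2639  0.0804] [ 0.1  1.  -1.1] 0.03858135353830002 0.0
```

step_arm([
  [0, 0, 5, 0, 0, 0, -0.1],
  [0, 0, 25, 0, 0, 0, -0.1],
  [0, 0, 40, 0, 0, 0, -0.1],
  [0, 0, 40, 0, 0, 0, -0.1],
  [0, 0, 40, 0, 0, 0, -0.1],
])

```text
clock: 19.75
tcp_pos: [0.516, -0.2635, 0.2323]
orientation: [-0.002, -0.076, 0.997, 0.001]
wrist_force: [0.7, 0.5, 0.4]
finger_gap: 0.0385
grip_force: 0.0
```

step_arm([
  [0, 30, 10, 0, 0, 0, 0],
  [-20, 40, 0, 0, 0, 0, 0],
  [-20, 45, 0, 0, 0, 0, 0],
  [0, 0, 0, 0, 0, 0, 0],
])

```text
clock: 20.15
tcp_pos: [0.473, -0.144, 0.2411]
orientation: [-0.003, -0.078, 0.997, 0.002]
wrist_force: [0.8, -0.8, 0.3]
finger_gap: 0.0427
grip_force: 0.0
```

Run:
```python
from h import *
from workcell import *
for n in ["top","scene"]:
    r=read_camera(n);np.savez(f"pics/{n}5.npz",**r)
    im=r["image"];
    if n=="scene": cv2.imwrite("pics/s5.png",cv2.resize(im[250:430,120:320],None,fx=3,fy=3)[:,:,::-1])
    W=cloud(r);L=((W-[.516,-.2635,0])@V)*1e3
    def q(x0,x1,y0,y1): 
        m=(L[...,0]>x0)&(L[...,0]<x1)&(L[...,1]>y0)&(L[...,1]<y1);return m.sum(),np.median(L[m][:,2]).round(2)
    print(n,"corners",[q(a,a+14,b,b+20) for a in(-25,11) for b in (-54,34)],"casing",[q(-80,-40,-80,80),q(40,75,-70,70),q(-20,20,70,100)])
    for c,a,m in blobs(mask(r,50,75,150)): print(c,a,np.median(L[m],0).round(1))
a,b=load("pics/top0.npz"),load("pics/top5.npz");d=cv2.absdiff(a["image"],b["image"]).max(2)>40
for c,n_,m in blobs(d,25): print("changed",c,n_)
```

```text
top corners [(np.int64(0), np.float64(nan)), (np.int64(0), np.float64(nan)), (np.int64(0), np.float64(nan)), (np.int64(23), np.float64(80.82))] casing [(np.int64(0), np.float64(nan)), (np.int64(644), np.float64(81.22)), (np.int64(686), np.float64(712.48))]
scene corners [(np.int64(62), np.float64(79.22)), (np.int64(108), np.float64(203.58)), (np.int64(70), np.float64(79.6)), (np.int64(53), np.float64(79.07))] casing [(np.int64(1355), np.float64(79.54)), (np.int64(1109), np.float64(79.23)), (np.int64(4477), np.float64(480.35))]
[206.9 344.5] 262 [  4.3 -56.2  79. ]
[197.2 356.4] 187 [  1.2 -86.7  80.8]
changed [533.4 336. ] 38400
changed [181.6 292.1] 1375
changed [390.8 298.4] 129
changed [411.4 320.9] 54
changed [191.9 321.1] 81
changed [349.5 420.1] 9728
changed [607.4 436.9] 52
changed [638.1 459.3] 32
changed [386.7 475.9] 60
  return _methods._mean(a, axis=axis, dtype=dtype,
  ret = ret.dtype.type(ret / rcount)
```

View pics/s5.png

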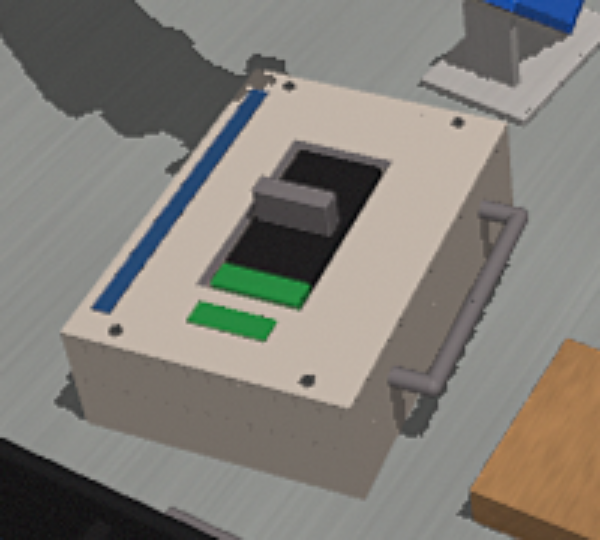

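The crop shows the battery in the bay with its rib up and the green cap (265,285) next to the green mark (232,322). Its corners read 79.1–79.6 mm against 79.2–79.5 mm for the casing, so it is flush. The other things have not moved.

```bash
python3 -c "
from workcell import *
print(hand_in())"
```

```text
the job is handed in; nothing more can be done
None
```

The green-capped battery was set down on the blue rest, taken again by its rib and pressed flush into the ventilator's bay, rib up and cap to the green mark, with the other things left where they were; the job was handed in after about 20 s of robot time.

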